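Scoop the wooden balls into the chest

TASK

Open the chest's lid until it rests by itself on its stop, then use the scoop to carry all the wooden balls from both lanes of the tray into the chest; do not touch balls in the tray with the fingers (a ball spilt on the table may be picked up by hand). Then stand the scoop back on the middle of its cork mat, and lower the lid gently, without dropping it, until it is fully shut. Leave the bottle, mug and brush where they are.

Things in the scene. Friction and masses are not known exactly. Their poses are not given: they have to be found in the camera images.
- chest: Fixed wooden chest, outside 180 (x) by 240 (y) by 110 mm high without the lid, walls and floor 8 mm thick. Origin: centre of its underside, on the table; x points from its front (knob side, nearer the robot) to its hinge side, z up. It stands to the left or right, turned up to 0.2 rad.
- lid (a joint): Hinge angle of the chest's flat lid (180 x 240 x 10 mm, about 0.3 kg, no spring, hardly any friction: it falls shut, or onto its stop once past upright). 0 = shut on the rim, 1.75 rad = resting open on its stop, leaning about 10 degrees past upright.
- lid_knob (a point): Centre of the brass ball knob, 30 mm in diameter, on a 10 mm thick stem, 34 mm in front of the middle of the lid's front edge and 214 mm from the hinge line; 115 mm above the table when shut, about 320 mm when open (then on top of the lid). Gripped from its two sides (along the chest's y) the ball can turn between the fingers.
- lid_hinge (a point): Middle of the lid's hinge line, which runs along the chest's y at its far rim, 110 mm above the table.
- tray: Fixed plywood tray, outside 216 x 216 mm, with two lanes along its x, side by side, parted by an 8 mm wall. Side, middle and far (+x) walls are 8 mm thick and reach 70 mm above the table, the near wall 58 mm. Origin: centre of its underside; x points away from the robot, z up. It stands on the side where the chest is not, turned up to 0.2 rad.
- laneA (a point): Foot of the far wall of the lane at the tray's +y side: on the lane floor, mid-width, at the wall's inner face, 8 mm above the table. Axes as the tray's. The lane is 96 mm wide, 200 mm long inside; its floor slopes down 0.175 rad (10 degrees) towards the far wall, from 43 to 8 mm above the table, so balls roll to the far wall.
- laneB (a point): The same point of the equal lane at the tray's -y side.
- mat: Fixed cork mat, 170 (x) x 150 (y) x 4 mm thick, between chest and tray: the scoop's place. Origin: centre of its underside.
- scoop: Loose steel scoop, light wooden handle, about 0.22 kg. Flat pan 95 mm long (x), 84 wide, floor 2 thick, open in front; sides 34 mm high, ending 23 mm short of the lip, rear wall 48 high. Behind it a level handle 22 mm wide (y), 24 high, its middle 75 above the pan's underside, x = -52 to -152. Origin: middle of the pan's underside; x from handle to lip, z up. Stands on its pan.
- scoop_grip (a point): Middle of the scoop's handle: at (-100, 0, 75) mm in the scoop's frame.
- scoop_lip (a point): Middle of the scoop's front lip, underside: at (47, 0, 0) mm in the scoop's frame.
- bottle: Bystander: clear plastic water bottle, 66 mm in diameter, 200 mm high, beyond the work. Origin: centre of its underside.
- mug: Bystander: white mug, 80 mm in diameter, 90 mm high. Origin: centre of its underside.
- brush: Bystander: hand brush lying on the table, about 200 mm long. Origin: its underside.
- ball1_center (a point): Centre of a loose varnished wooden ball, 36 mm in diameter, 18 g, slippery (friction about 0.25); at the start in the tray's +y lane, against the far wall.
- ball2_center (a point): Centre of a loose varnished wooden ball, 36 mm in diameter, 18 g, slippery (friction about 0.25); at the start in the tray's +y lane, against the far wall.
- ball3_center (a point): Centre of a loose varnished wooden ball, 36 mm in diameter, 18 g, slippery (friction about 0.25); at the start in the tray's +y lane, behind a ball that lies against the far wall (may be absent).
- ball4_center (a point): Centre of a loose varnished wooden ball, 36 mm in diameter, 18 g, slippery (friction about 0.25); at the start in the tray's +y lane, behind a ball that lies against the far wall (may be absent).
- ball5_center (a point): Centre of a loose varnished wooden ball, 36 mm in diameter, 18 g, slippery (friction about 0.25); at the start in the tray's -y lane, against the far wall.
- ball6_center (a point): Centre of a loose varnished wooden ball, 36 mm in diameter, 18 g, slippery (friction about 0.25); at the start in the tray's -y lane, against the far wall.
- ball7_center (a point): Centre of a loose varnished wooden ball, 36 mm in diameter, 18 g, slippery (friction about 0.25); at the start in the tray's -y lane, behind a ball that lies against the far wall (may be absent).
- ball8_center (a point): Centre of a loose varnished wooden ball, 36 mm in diameter, 18 g, slippery (friction about 0.25); at the start in the tray's -y lane, behind a ball that lies against the far wall (may be absent).

How it is judged:
On the way, in this order (a step that is already met when the one before it is completed fails the run):
1. the lid rests open on its stop, let go (value of joint lid above 1.7 rad and contact force between the fingers and lid below 0.3 N and velocity of joint lid below 0.1 rad/s), for 0.3 s.
2. all balls lie in the chest and the lid is still open on its stop (x of ball1_center in the frame of chest between -0.084 and 0.084 m and y of ball1_center in the frame of chest between -0.114 and 0.114 m and z of ball1_center in the frame of chest between 0.015 and 0.1 m and x of ball2_center in the frame of chest between -0.084 and 0.084 m and y of ball2_center in the frame of chest between -0.114 and 0.114 m and z of ball2_center in the frame of chest between 0.015 and 0.1 m and x of ball3_center in the frame of chest between -0.084 and 0.084 m and y of ball3_center in the frame of chest between -0.114 and 0.114 m and z of ball3_center in the frame of chest between 0.015 and 0.1 m and x of ball4_center in the frame of chest between -0.084 and 0.084 m and y of ball4_center in the frame of chest between -0.114 and 0.114 m and z of ball4_center in the frame of chest between 0.015 and 0.1 m and x of ball5_center in the frame of chest between -0.084 and 0.084 m and y of ball5_center in the frame of chest between -0.114 and 0.114 m and z of ball5_center in the frame of chest between 0.015 and 0.1 m and x of ball6_center in the frame of chest between -0.084 and 0.084 m and y of ball6_center in the frame of chest between -0.114 and 0.114 m and z of ball6_center in the frame of chest between 0.015 and 0.1 m and x of ball7_center in the frame of chest between -0.084 and 0.084 m and y of ball7_center in the frame of chest between -0.114 and 0.114 m and z of ball7_center in the frame of chest between 0.015 and 0.1 m and x of ball8_center in the frame of chest between -0.084 and 0.084 m and y of ball8_center in the frame of chest between -0.114 and 0.114 m and z of ball8_center in the frame of chest between 0.015 and 0.1 m and value of joint lid above 1.6 rad), for 0.2 s.
At the end, for the whole second after the job is handed in: All present balls lie at rest inside the chest, the lid is shut (below 0.05 rad), and the scoop stands upright (within 0.1 rad) and at rest on the mat, its pan's middle within 40 mm of the mat's middle along each of the mat's sides (x of ball1_center in the frame of chest between -0.084 and 0.084 m and y of ball1_center in the frame of chest between -0.114 and 0.114 m and z of ball1_center in the frame of chest between 0.015 and 0.1 m and x of ball2_center in the frame of chest between -0.084 and 0.084 m and y of ball2_center in the frame of chest between -0.114 and 0.114 m and z of ball2_center in the frame of chest between 0.015 and 0.1 m and x of ball3_center in the frame of chest between -0.084 and 0.084 m and y of ball3_center in the frame of chest between -0.114 and 0.114 m and z of ball3_center in the frame of chest between 0.015 and 0.1 m and x of ball4_center in the frame of chest between -0.084 and 0.084 m and y of ball4_center in the frame of chest between -0.114 and 0.114 m and z of ball4_center in the frame of chest between 0.015 and 0.1 m and x of ball5_center in the frame of chest between -0.084 and 0.084 m and y of ball5_center in the frame of chest between -0.114 and 0.114 m and z of ball5_center in the frame of chest between 0.015 and 0.1 m and x of ball6_center in the frame of chest between -0.084 and 0.084 m and y of ball6_center in the frame of chest between -0.114 and 0.114 m and z of ball6_center in the frame of chest between 0.015 and 0.1 m and x of ball7_center in the frame of chest between -0.084 and 0.084 m and y of ball7_center in the frame of chest between -0.114 and 0.114 m and z of ball7_center in the frame of chest between 0.015 and 0.1 m and x of ball8_center in the frame of chest between -0.084 and 0.084 m and y of ball8_center in the frame of chest between -0.114 and 0.114 m and z of ball8_center in the frame of chest between 0.015 and 0.1 m and linear speed of each of ball1, ball2, ball3, ball4, ball5, ball6, ball7, ball8 below 0.05 m/s and value of joint lid below 0.05 rad and x of scoop in the frame of mat between -0.04 and 0.04 m and y of scoop in the frame of mat between -0.04 and 0.04 m and z of scoop in the frame of mat between 0 and 0.012 m and angle between scoop's own z axis and vertical below 0.1 rad and linear speed of scoop below 0.03 m/s); the robot touches nothing.
It fails at once if the fingers push or grip a ball that is in the tray (over 1 N) ((contact force between the fingers and ball1 above 1 N and (x of ball1_center in the frame of tray between -0.1 and 0.1 m and y of ball1_center in the frame of tray between -0.104 and 0.104 m and z of ball1_center in the frame of tray between 0 and 0.075 m)) or (contact force between the fingers and ball2 above 1 N and (x of ball2_center in the frame of tray between -0.1 and 0.1 m and y of ball2_center in the frame of tray between -0.104 and 0.104 m and z of ball2_center in the frame of tray between 0 and 0.075 m)) or (contact force between the fingers and ball3 above 1 N and (x of ball3_center in the frame of tray between -0.1 and 0.1 m and y of ball3_center in the frame of tray between -0.104 and 0.104 m and z of ball3_center in the frame of tray between 0 and 0.075 m)) or (contact force between the fingers and ball4 above 1 N and (x of ball4_center in the frame of tray between -0.1 and 0.1 m and y of ball4_center in the frame of tray between -0.104 and 0.104 m and z of ball4_center in the frame of tray between 0 and 0.075 m)) or (contact force between the fingers and ball5 above 1 N and (x of ball5_center in the frame of tray between -0.1 and 0.1 m and y of ball5_center in the frame of tray between -0.104 and 0.104 m and z of ball5_center in the frame of tray between 0 and 0.075 m)) or (contact force between the fingers and ball6 above 1 N and (x of ball6_center in the frame of tray between -0.1 and 0.1 m and y of ball6_center in the frame of tray between -0.104 and 0.104 m and z of ball6_center in the frame of tray between 0 and 0.075 m)) or (contact force between the fingers and ball7 above 1 N and (x of ball7_center in the frame of tray between -0.1 and 0.1 m and y of ball7_center in the frame of tray between -0.104 and 0.104 m and z of ball7_center in the frame of tray between 0 and 0.075 m)) or (contact force between the fingers and ball8 above 1 N and (x of ball8_center in the frame of tray between -0.1 and 0.1 m and y of ball8_center in the frame of tray between -0.104 and 0.104 m and z of ball8_center in the frame of tray between 0 and 0.075 m))).
It fails at once if the lid is dropped: it falls shut faster than 3.5 rad/s over the last 0.3 rad (value of joint lid below 0.3 rad and velocity of joint lid below -3.5 rad/s).
It fails at once if the bottle, mug or brush is moved by more than 30 mm (distance of any of bottle, mug, brush from where it was at the start of the episode above 0.03 m).
Of ball3, ball4, ball7, ball8 only 1 to 4 are there at a start; the rules pass over those that are not, and their reading is None.
At some moment in a run one of scoop may be knocked a few centimetres aside while the robot is not near it.
It also fails if it takes over 210 s, if anything falls off the work surface, if the arm or the gripper's body presses on something with over 40 N, if the wrist force passes 120 N, or if a joint passes its speed limit or range.

ROBOT

A 7-joint arm with a two-finger parallel gripper is mounted at the origin on the work surface. World frame = base frame: x ahead of the robot, y to its left, z up, the work surface at z = 0. Lengths are in m, angles in rad, forces in N, time in s.
With the tool pointing down it reaches from about 0.425 to 0.825 m from the base axis. Payload 3.6 kg.
Tool frame: the origin (TCP) lies where the fingers leave the gripper's body, on its centre line; the fingertips stand 73 mm ahead of it and the grasp point (between the pads) lies 54 mm ahead of it; z points along the fingers, y is the line along which they close (so a half turn about z gives the same grasp; the last joint's range is limited). The gripper opens to 85 mm and grips with 20 to 120 N. Pads are 22 mm wide; open, the fingers measure 114 mm over their backs; the gripper's body (76 mm by 85 mm) begins 54 mm behind the grasp point. The pads swing forward as they close: fully open they stand 13 mm farther back than shut.
Start: joints at [-1.337, 0.615, -0.013, 1.423, 0.008, 1.103, -0.04], TCP at [0.168, 0.628, 0.304] pointing down, gripper open.
Joint ranges: [-3.12, 3.12], [-0.3, 2.06], [-1.34, 1.32], [0.26, 2.42], [-1.36, 4.5], [0.01, 1.98], [-2.84, 2.84]. Speed limits (rad/s): [2.79, 2.79, 3.14, 3.14, 3.14, 3.14, 3.14].

INTERFACE

Orientations are given as a unit quaternion [x, y, z, w].
In Python, from station import arm, snapshot, camera_info, ticket gives the robot as it stands. Calls block until the motion is done:
- arm.movep(position, orientation): joint-space move of the TCP to a pose.
- arm.line_to(position, velocity=0.15, ori=None): straight line of the TCP; ori=None keeps the orientation; velocity is the mean speed in m/s.
- arm.move_j(angles): joint-space move.
- arm.move_gripper(opening, effort=None): opening from 0.0 (shut) to 1.0 (fully open); effort is the grip in N (None keeps the last); returns when the fingers have stopped.
- arm.pause(seconds).
- arm.ik(position, orientation): joint angles nearest the present ones, or None.
- snapshot(name): name is "scene" or "side" or "wrist"; returns the picture (384x512x3 uint8, blue, green, red); there is no depth.
- camera_info(name): a dict with "fx", "fy", "cx", "cy" (pixels), "R" (3x3) and "t" (3): a world point X has camera coordinates R X + t; the wrist camera has in their place "T_tool_cam" (4x4, takes a point from camera to tool coordinates, whose origin is the TCP and whose axes are the flange's). Camera axes: x right, y down, z forward; pixel columns grow to the right and rows downward; lengths in m; the calibration is good to about 2 mm. The wrist camera is an equidistant fisheye: a pixel r from the principal point sees the ray r / f radians off the axis. A picture is of the moment at which its call begins: read the wrist's pose just before it. camera_info takes no time and is no camera call.
A pose or a line that the arm cannot do raises arm.MotionError and nothing moves.
- ticket.finish_job(): hands the job in; it is judged then, once.
Readings, each from a call of its own:
- arm.read_time(): time.
- arm.read_joint_positions(): joint angles.
- arm.read_dq(): joint speeds.
- arm.read_effort(): joint torques, N m.
- arm.read_tool_pos(): TCP position.
- arm.read_eef_rot(): TCP orientation.
- arm.read_ft_force(): force on the tool from outside, world axes, zero at the start.
- arm.read_wrist_torque(): the same for the moment, N m.
- arm.read_opening(): opening from 0.0 (shut) to 1.0 (fully open).
- arm.read_finger_force(): force on a finger pad.
Only numpy, scipy, OpenCV 4.12 (cv2) and the standard library are available. Lean on these libraries where they do the work, as an engineer would, in place of code of your own. Each camera call takes 0.05 s, during which the arm holds its last target. There are 200 camera calls.

## Working session

There is one attempt and no reset: what is moved stays moved. The work goes in short steps, each a Python script; the robot and the scene stay as the last script left them, time stands still between calls to the robot, and variables do not carry over. Pictures are saved under pics/ and viewed, at most 14 in all, crops included, and the job is handed in when it is done.

```bash
ls; mkdir -p pics
python3 - <<'E'
from station import arm,snapshot,camera_info
import cv2,numpy as np
for n in("scene","side"):
    cv2.imwrite(f"pics/{n}0.png",cv2.resize(snapshot(n),(800,600),interpolation=cv2.INTER_CUBIC))
    i=camera_info(n);print(n,i)
print(camera_info("wrist"));print(arm.read_tool_pos(),arm.read_eef_rot(),arm.read_time())
E
```

```text
pics
scene {'fx': 461.2297816141054, 'fy': 461.2297816141054, 'cx': 243.7875463725759, 'cy': 193.1899310364842, 'R': array([[-0.72084568,  0.69295149,  0.0141329 ],
       [ 0.51611569,  0.55027826, -0.6563676 ],
       [-0.46260794, -0.46584554, -0.75430884]]), 't': array([ 0.40857948, -0.23408856,  1.38121435])}
side {'fx': 471.6126110940938, 'fy': 471.6126110940938, 'cx': 263.5137228819881, 'cy': 192.24918945440177, 'R': array([[-0.97686521, -0.21344459, -0.01325798],
       [-0.12337877,  0.61313087, -0.78028726],
       [ 0.17467697, -0.76059972, -0.62528075]]), 't': array([0.56248251, 0.1285081 , 1.18777255])}
{'fx': 297.3186396354542, 'fy': 297.3186396354542, 'cx': 256.4127905723265, 'cy': 185.4228028693686, 'T_tool_cam': array([[ 8.70220514e-04, -9.66031939e-01, -2.58421238e-01,
         6.43973224e-02],
       [ 9.99999447e-01,  9.93112404e-04, -3.45011382e-04,
         7.68814333e-04],
       [ 5.89933351e-04, -2.58420795e-01,  9.66032269e-01,
        -7.00023528e-02],
       [ 0.00000000e+00,  0.00000000e+00,  0.00000000e+00,
         1.00000000e+00]])}
[0.16743707 0.62751462 0.30283574] [ 1.29967815e-01  9.91517500e-01 -1.18129235e-03 -1.37216472e-04] 0.1
```

View pics/scene0.png

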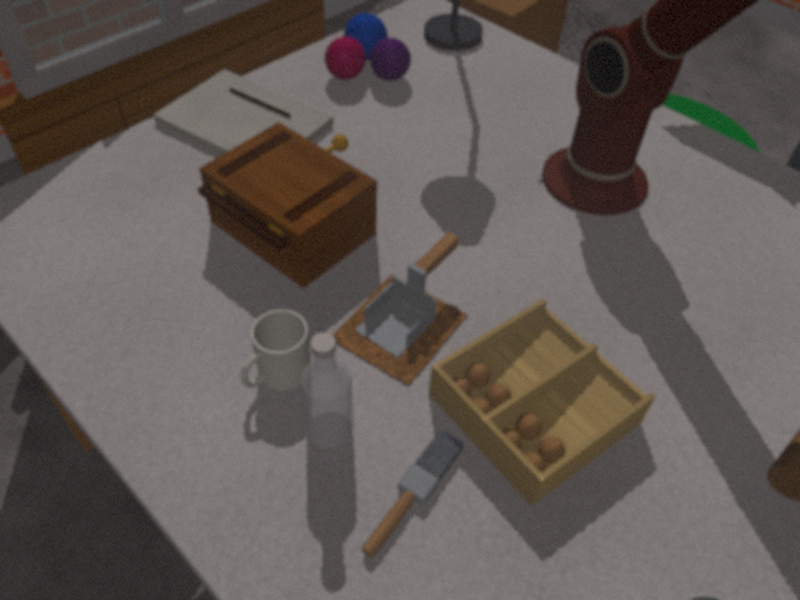

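View pics/side0.png

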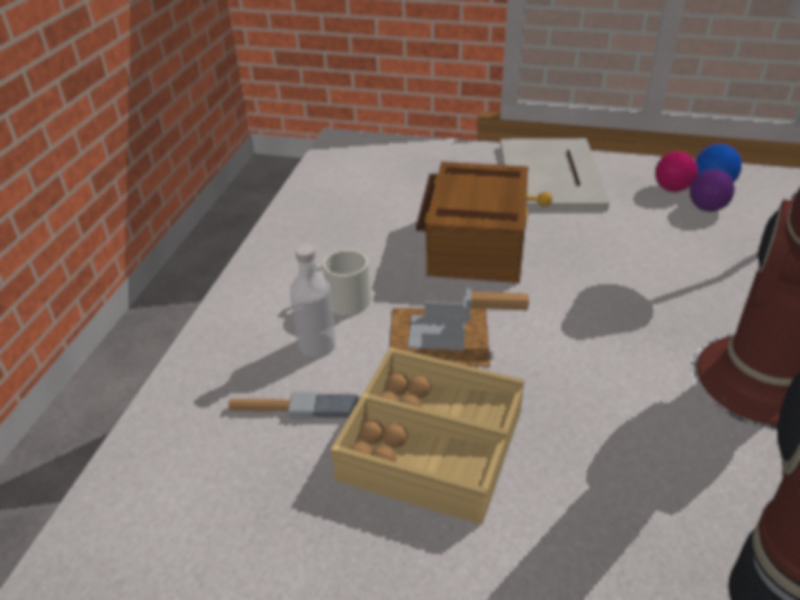

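The chest is on the −y side, with its knob at about (340,143) in the scene view. The mat and scoop are in the middle, and the tray is at +y with 3–4 balls per lane against its far wall. I'll fit rough poses from picks in both views.

```bash
cat > h.py <<'E'
from station import arm,snapshot,camera_info,ticket
import cv2,numpy as np
from scipy.optimize import least_squares
from scipy.spatial.transform import Rotation as Rot
def proj(n,X,T=None):
    i=camera_info(n);X=np.atleast_2d(X)
    if n=="wrist":
        p,q=T; M=i["T_tool_cam"]
        Xt=Rot.from_quat(q).inv().apply(X-p); Xc=(Xt-M[:3,3])@M[:3,:3]
        r=np.hypot(Xc[:,0],Xc[:,1]);th=np.arctan2(r,Xc[:,2]);k=th/np.maximum(r,1e-9)
        return np.c_[i["cx"]+i["fx"]*k*Xc[:,0],i["cy"]+i["fy"]*k*Xc[:,1]]
    Xc=X@i["R"].T+i["t"]
    return np.c_[i["cx"]+i["fx"]*Xc[:,0]/Xc[:,2],i["cy"]+i["fy"]*Xc[:,1]/Xc[:,2]]
def tf(pose,P):
    P=np.atleast_2d(P);c,s=np.cos(pose[2]),np.sin(pose[2])
    return np.c_[pose[0]+c*P[:,0]-s*P[:,1],pose[1]+s*P[:,0]+c*P[:,1],P[:,2]]
def fit(obs,x0,T=None,scale=.64):
    """obs: list of (cam,(u,v) ,model point); T: dict of wrist poses"""
    def cam(n): return ("wrist",T[n]) if n.startswith("w") else (n,None)
    def f(p): return np.concatenate([proj(cam(n)[0],tf(p,m),cam(n)[1])[0]-np.array(uv)*scale for n,uv,m in obs])
    r=least_squares(f,x0,loss="soft_l1"); return r.x,r.fun.reshape(-1,2).round(1)
def shot(n,name,crop=None,s=None):
    T=(np.array(arm.read_tool_pos()),np.array(arm.read_eef_rot())); im=snapshot(n)
    if crop: x,y,w,h=crop; im=im[y:y+h,x:x+w]
    s=s or min(800/im.shape[1],600/im.shape[0])
    cv2.imwrite(f"pics/{name}.png",cv2.resize(im,None,fx=s,fy=s,interpolation=cv2.INTER_CUBIC)); print(name,"T",[list(np.round(t,5)) for t in T],"s",s); return T
def down(yaw):  # tool z down, tool x along yaw
    c,s=np.cos(yaw),np.sin(yaw)
    return Rot.from_matrix(np.array([[c,s,0],[s,-c,0],[0,0,-1]])).as_quat()
E
python3 - <<'E'
from h import *
ch=[("scene",(283,126),(-.09,-.12,.12)),("scene",(377,183),(-.09,.12,.12)),("scene",(203,178),(.09,-.12,.12)),("scene",(303,283),(.09,.12,0)),("scene",(375,232),(-.09,.12,0)),("scene",(340,143),(-.124,0,.115)),
("side",(440,165),(.09,-.12,.12)),("side",(528,168),(-.09,-.12,.12)),("side",(428,276),(.09,.12,0)),("side",(520,278),(-.09,.12,0)),("side",(545,199),(-.124,0,.115))]
print("chest",*fit(ch,[.6,-.3,0]))
mt=[("scene",p,m) for p,m in zip([(392,278),(467,316),(407,384),(335,335)],[(-.085,-.075,.004),(-.085,.075,.004),(.085,.075,.004),(.085,-.075,.004)])]+[("side",p,m) for p,m in zip([(391,309),(490,360),(390,357)],[(.085,-.075,.004),(-.085,.075,.004),(.085,.075,.004)])]
print("mat",*fit(mt,[.6,0,0]))
sc=[("scene",(456,238),(-.152,0,.079)),("scene",(418,270),(-.052,0,.079)),("side",(528,301),(-.152,0,.079)),("side",(470,300),(-.052,0,.079))]
print("scoop",*fit(sc,[.6,0,0]))
tr=[("scene",p,m) for p,m in zip([(543,303),(652,397),(432,373),(596,348)],[(-.108,-.108,.07),(-.108,.108,.07),(.108,-.108,.07),(-.108,0,.07)])]+[("side",p,m) for p,m in zip([(393,352),(523,377),(490,497),(337,453)],[(.108,-.108,.07),(-.108,-.108,.07),(-.108,.108,.07),(.108,.108,.07)])]
print("tray",*fit(tr,[.6,.3,0]))
E
```

```text
chest [ 0.50335227 -0.29096399  0.06958876] [[-2.7 -3.5]
 [ 0.6 -2.3]
 [-2.7 -7.1]
 [ 0.4  3.1]
 [ 1.4  0.4]
 [ 0.1 -0.4]
 [ 0.4 -2.2]
 [ 0.2 -0.8]
 [-1.6  0.7]
 [-0.1  4.1]
 [-0.3  0.8]]
mat [5.27638973e-01 4.94834139e-05 1.75581507e-01] [[-0.3 -3.7]
 [ 0.6 -1.8]
 [ 0.2  0. ]
 [-4.6  0.7]
 [ 1.  -1.2]
 [-0.1  3.9]
 [-1.9  4.7]]
scoop [ 0.52997533 -0.00773718  0.1108363 ] [[-0.4 -0.5]
 [-0.6  1. ]
 [ 1.4  1.6]
 [-0.1  0.1]]
tray [ 0.49285877  0.24443726 -0.10989816] [[-0.4 -2.9]
 [ 3.9 -1.7]
 [ 0.7 -2.8]
 [ 0.7 -2.7]
 [-4.4 -1. ]
 [-0.3  2.2]
 [-1.9 -1.1]
 [-3.9  0.6]]
```

```bash
python3 - <<'E'
from h import *
for yaw in (0,np.pi):
  for p in [(.45,-.2,.42),(.47,0,.42),(.45,.22,.42)]:
    q=arm.ik(p,down(yaw)); print(yaw,p,None if q is None else np.round(q,2))
E
python3 - <<'E'
from h import *
yaw=0
for i,p in enumerate([(.47,.15,.45),(.45,-.2,.45)]):
  try:
    arm.movep(p,down(yaw)); arm.pause(.2); shot("wrist",f"w{i}")
  except Exception as e: print(e)
print(arm.read_time())
E
```

```text
0 (0.45, -0.2, 0.42) [-0.34  0.4   1.05  1.69 -0.36  1.26 -0.78]
0 (0.47, 0, 0.42) [-0.81  0.36  1.09  1.74 -0.34  1.24 -1.21]
0 (0.45, 0.22, 0.42) [-1.07  0.35  0.81  1.67 -0.27  1.24 -1.77]
3.141592653589793 (0.45, -0.2, 0.42) [-0.28  0.36  0.94  1.69 -0.31  1.25  2.3 ]
3.141592653589793 (0.47, 0, 0.42) [-0.36  0.24  0.4   1.73 -0.1   1.19  1.64]
3.141592653589793 (0.45, 0.22, 0.42) [-0.59  0.28  0.12  1.65 -0.03  1.21  1.11]
w0 T [[np.float64(0.46993), np.float64(0.15072), np.float64(0.44973)], [np.float64(1.0), np.float64(0.00074), np.float64(-0.00022), np.float64(0.00014)]] s 1.5625
w1 T [[np.float64(0.45069), np.float64(-0.1988), np.float64(0.44982)], [np.float64(1.0), np.float64(0.00134), np.float64(-0.0001), np.float64(-0.00016)]] s 1.5625
4.0167
```

View pics/w0.png

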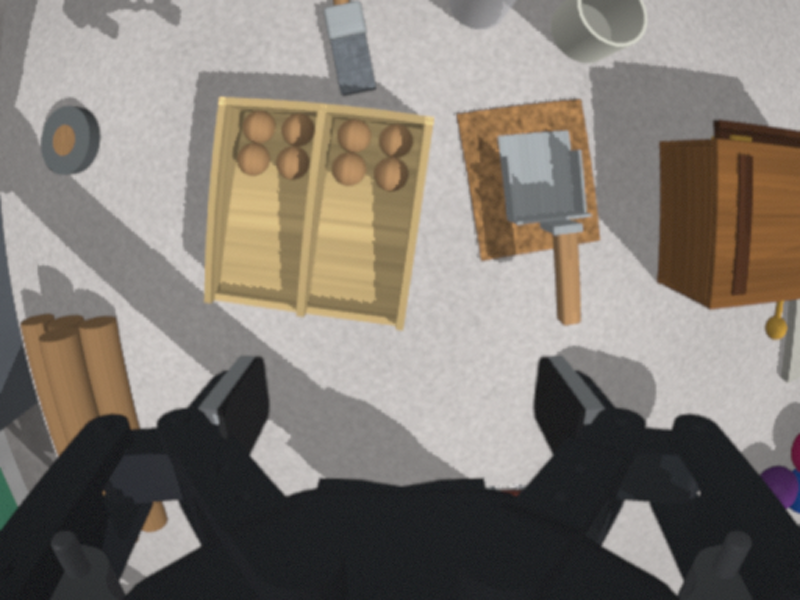

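View pics/w1.png

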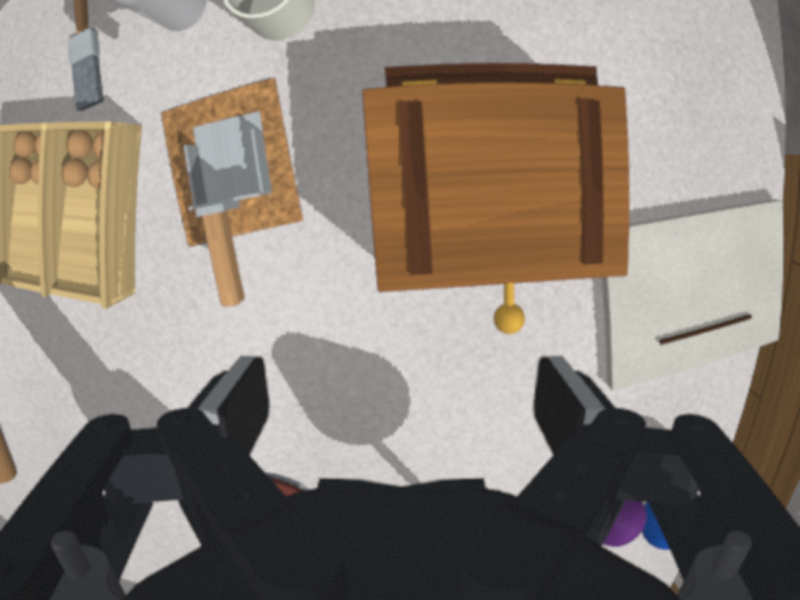

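w0 and w1 show 4 balls in each lane. The knob is at (509,318) in w1, and the scoop handle's end is at (569,323) in w0. I'll refine the poses from these.

Run:
```python
from h import *
T={"w0":(np.array([.46993,.15072,.44973]),np.array([1,.00074,-.00022,.00014])),"w1":(np.array([.45069,-.1988,.44982]),np.array([1,.00134,-.0001,-.00016]))}
W=lambda w,ps,ms:[(w,p,m) for p,m in zip(ps,ms)]
print("chest",*fit(W("w1",[(363,88),(625,87),(379,291),(628,275),(509,318)],[(.09,.12,.12),(.09,-.12,.12),(-.09,.12,.12),(-.09,-.12,.12),(-.124,0,.115)]),[.5,-.29,.07],T))
m=[(.085,.075,.004),(.085,-.075,.004),(-.085,-.075,.004),(-.085,.075,.004)]
print("mat",*fit(W("w0",[(458,114),(581,99),(600,240),(482,260)],m)+W("w1",[(162,112),(275,78),(302,220),(188,245)],m),[.53,0,.1],T))
print("tray",*fit(W("w0",[(220,98),(432,120),(402,328),(207,301),(300,314)],[(.108,.108,.07),(.108,-.108,.07),(-.108,-.108,.07),(-.108,.108,.07),(-.108,0,.07)]),[.49,.24,-.1],T))
s=[(.047,.042,.006),(.047,-.042,.006),(-.152,0,.091),(-.052,0,.091)]
for z in ([("w0",[(498,138),(571,130),(569,323),(565,232)])],[("w1",[(193,125),(265,111),(232,304),(214,212)])]):
  print("scoop",*fit(sum([W(n,p,s) for n,p in z],[]),[.53,0,.1],T))
```

```text
chest [ 0.50593016 -0.29167712  0.07020516] [[-0.3 -0.2]
 [ 0.8 -0.5]
 [-0.7  0.7]
 [ 0.3  0.5]
 [ 0.2 -0.4]]
mat [0.52915045 0.00052915 0.18333387] [[-0.9 -0.7]
 [ 0.9 -0.5]
 [ 0.6  0.5]
 [-0.6  0.9]
 [-1.2 -0.5]
 [ 0.3 -1.4]
 [ 0.9  0.5]
 [-0.2  1.1]]
tray [ 0.49464303  0.24066753 -0.13359188] [[-0.8 -1.1]
 [ 1.3 -2.6]
 [ 0.7  1.1]
 [-2.   0.5]
 [-0.2  1.2]]
scoop [ 0.53310869 -0.00382184  0.11991946] [[-0.  -1.3]
 [-1.5  1.2]
 [ 0.   2.6]
 [ 1.  -1.1]]
scoop [ 0.53450145 -0.00946051  0.12531278] [[ 2.6  0.4]
 [-0.6 -0.2]
 [ 0.1  1.9]
 [-0.5 -1.9]]
```

```bash
cat >> h.py <<'E'
CH=(.50593,-.29168,.0702)
G=.052
def knob(th):
    a=th+np.arctan2(.005,.214)
    return tf(CH,(.09-.21406*np.cos(a),0,.11+.21406*np.sin(a)))[0]
def up(p,h): return np.array(p)+[0,0,h]
E
python3 - <<'E'
from h import *
for yaw in (CH[2],CH[2]+np.pi):
  print(yaw,[None if (q:=arm.ik(up(knob(t),G),down(yaw))) is None else np.round(q,1).tolist() for t in np.linspace(0,1.75,6)], arm.ik(up(knob(1.75),G+.1),down(yaw)))
E
```

```text
0.0702 [[0.2, 0.7, 0.7, 2.1, -0.7, 0.7, -0.2], [0.1, 0.6, 0.8, 2.0, -0.6, 0.9, -0.3], [-0.0, 0.6, 0.9, 1.8, -0.5, 1.0, -0.4], [-0.1, 0.6, 0.9, 1.6, -0.5, 1.2, -0.5], [-0.0, 0.7, 0.9, 1.4, -0.5, 1.3, -0.6], [-0.0, 0.8, 0.9, 1.2, -0.6, 1.5, -0.7]] [ 0.03594669  0.74616986  0.93315278  0.93811593 -0.58077099  1.67931029
 -0.75467644]
3.211792653589793 [[1.2, 0.8, -1.0, 2.0, 0.9, 0.8, 1.4], [1.3, 0.7, -1.1, 1.9, 0.8, 1.0, 1.4], [1.2, 0.7, -1.1, 1.8, 0.7, 1.2, 1.5], [1.1, 0.7, -1.1, 1.6, 0.6, 1.3, 1.5], [1.0, 0.8, -1.1, 1.3, 0.7, 1.5, 1.5], [0.8, 0.9, -1.2, 1.1, 0.8, 1.6, 1.5]] [ 0.78261082  0.80506616 -1.14992071  0.90110879  0.73614655  1.77144372
  1.60492488]
```

Run:
```python
from h import *
q=down(CH[2])
arm.movep(up(knob(0),G+.09),q); arm.line_to(up(knob(0),G),.15)
shot("wrist","k0",s=1)
arm.move_gripper(0,30); print("open",arm.read_opening(),arm.read_finger_force())
for t in np.linspace(0,1.74,15)[1:]:
    arm.line_to(up(knob(t),G),.12)
    print(round(t,2),np.round(arm.read_ft_force(),1),round(arm.read_opening(),2))
arm.move_gripper(1.0); arm.pause(.3); arm.line_to(up(knob(1.74),G+.08),.15); arm.pause(.4)
shot("scene","s1",s=1); print(arm.read_time(),arm.read_opening())
```

```text
k0 T [[np.float64(0.38294), np.float64(-0.30078), np.float64(0.16784)], [np.float64(0.99937), np.float64(0.03541), np.float64(0.00074), np.float64(0.00073)]] s 1
open 0.3271527859055086 29.142258167266846
0.12 [ 0.1  1.1 -1.9] 0.33
0.25 [-1.   2.3 -1.6] 0.33
0.37 [-0.9  3.8 -2.1] 0.33
0.5 [-2.1  3.5 -0.7] 0.33
0.62 [-2.   4.4 -1.1] 0.33
0.75 [-1.5  5.7  0.1] 0.33
0.87 [-2.4  5.2 -0.4] 0.33
0.99 [-2.2  4.5  0. ] 0.33
1.12 [-2.7  6.3 -0.5] 0.33
1.24 [-2.3  6.2  0.5] 0.33
1.37 [-1.6  4.9  0.8] 0.33
1.49 [-2.5  6.9  1.3] 0.33
1.62 [-0.9  6.5  2.2] 0.33
1.74 [-0.2  7.   1.5] 0.33
s1 T [[np.float64(0.63659), np.float64(-0.2824), np.float64(0.45167)], [np.float64(0.99938), np.float64(0.03507), np.float64(-0.00034), np.float64(-0.00016)]] s 1
13.5667 0.9962075325552316
```

View pics/s1.png

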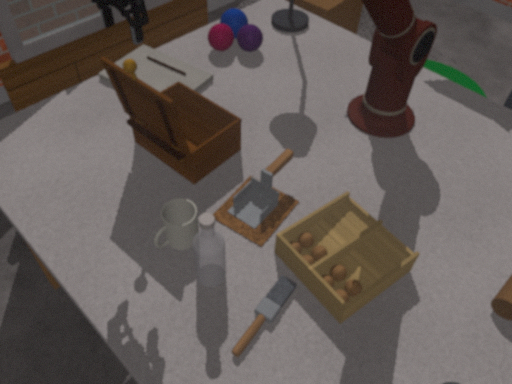

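The lid rests open on its stop, and the scoop and everything else is undisturbed. Next I'll check reach for the scooping poses with different grip tilts.

```bash
cat >> h.py <<'E'
TR=[.49464,.24067,-.13359]; MAT=(.52915,.00053,.18333)
def Rs(yaw,b): return Rot.from_euler('z',yaw)*Rot.from_euler('y',-b)
def tool(L,yaw,b,gx=-.08,al=0.,flip=0,gz=.075):
    """TCP pose for scoop lip at L, yaw, pitch b (nose up +); al: tilt of tool in scoop (tips forward +)"""
    R=Rs(yaw,b); Rt=R*Rot.from_euler('y',-al)*Rot.from_euler('z',np.pi*flip)*Rot.from_matrix(np.diag([1.,-1,-1]))
    g=np.array(L)+R.apply([gx-.047,0,gz]); return g-G*Rt.apply([0,0,1]),Rt.as_quat()
def lane(k,d,h=0,dy=0):
    """world point d before far wall of lane k (0=A,1=B), h above floor(slope)"""
    return tf(TR,(.1-d,.052*(1-2*k)+dy,.008+d*np.tan(.175)+h))[0]
E
python3 - <<'E'
from h import *
SC=(.534,-.006,.122)
P={"mat":(tf(SC,(.047,0,.004))[0],SC[2],0),"matup":(tf(SC,(.047,0,.15))[0],SC[2],.25)}
for k in (0,1):
  for d in (.11,.09,.05,.003): P[f"l{k}{d}"]=(lane(k,d,.001),TR[2],-.175)
  P[f"l{k}hi"]=(lane(k,.1,.1),TR[2],-.175)
  P[f"l{k}up"]=(lane(k,.004,.036),TR[2],.22); P[f"l{k}lift"]=(up(lane(k,.004,.036),.15),TR[2],.22)
P["pre"]=(tf(CH,(-.01,0,.2))[0],CH[2],.2);P["dump"]=(tf(CH,(0,0,.11))[0],CH[2],-.7)
for fl in (0,1):
  for al in (-.3,0,.3):
    print(fl,al,[n for n,(L,y,b) in P.items() if arm.ik(*tool(L,y,b,al=al,flip=fl)) is None])
E
```

```text
0 -0.3 []
0 0 []
0 0.3 ['matup']
1 -0.3 []
1 0 []
1 0.3 ['matup']
```

Run:
```python
from h import *
SC=(.534,-.006,.122)
p,q=tool(tf(SC,(.047,0,.004))[0],SC[2],0)
p=up(p,.17)
arm.movep(p,q); arm.pause(.2); shot("wrist","sc1"); print(arm.read_time())
```

```text
sc1 T [[np.float64(0.45539), np.float64(-0.0166), np.float64(0.30139)], [np.float64(0.99818), np.float64(0.06032), np.float64(0.00067), np.float64(0.00043)]] s 1.5625
15.1583
```

View pics/sc1.png

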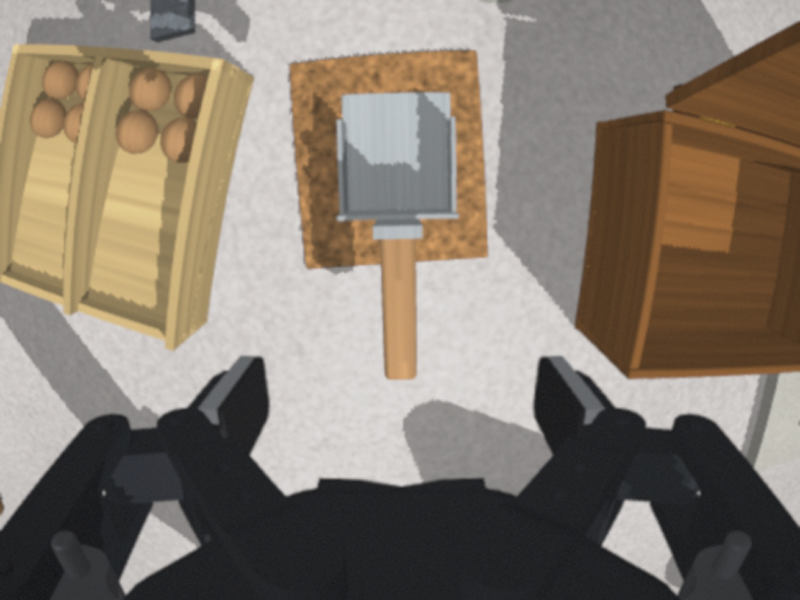

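The scoop is centred under the gripper, with its lip at (342..450, 93) and its handle end at (400,378). I'll refine its pose, and the tray's from this second view.

Run:
```python
from h import *
n=lambda q:np.array(q)/np.linalg.norm(q)
T={"w0":(np.array([.46993,.15072,.44973]),n([1,.00074,-.00022,.00014])),"w2":(np.array([.45539,-.0166,.30139]),n([.99818,.06032,.00067,.00043]))}
W=lambda w,ps,ms:[(w,p,m) for p,m in zip(ps,ms)]
s=[(.047,.042,.006),(.047,-.042,.006),(-.152,0,.091),(-.0475,.042,.052),(-.0475,-.042,.052)]
print("scoop",*fit(W("w2",[(342,93),(450,93),(400,378),(338,218),(458,216)],s),[.53,0,.1],T))
m=[(.108,.108,.07),(.108,-.108,.07),(-.108,-.108,.07),(-.108,.108,.07),(-.108,0,.07)]
print("tray",*fit(W("w0",[(220,98),(432,120),(402,328),(207,301),(300,314)],m)+W("w2",[(252,76),(174,348),(70,312)],[m[1],m[2],m[4]]),[.49,.24,-.1],T))
print("tray2",*fit(W("w2",[(252,76),(174,348),(70,312)],[m[1],m[2],m[4]]),[.49,.24,-.1],T))
```

```text
scoop [ 0.53534001 -0.00418487  0.13614353] [[ 0.1  0. ]
 [ 0.2 -1.1]
 [ 0.   1.5]
 [-0.6 -0.1]
 [ 0.3 -0. ]]
tray [ 0.49479028  0.23914341 -0.14079443] [[  0.5  -1.8]
 [  2.7  -2. ]
 [  1.1   1.4]
 [ -1.7  -0.1]
 [  0.2   1.1]
 [-16.2 -11. ]
 [  0.2   1.8]
 [ -2.    0.8]]
tray2 [ 0.49516103  0.22717013 -0.23418482] [[-0.1 -0.4]
 [ 0.6  7.6]
 [-1.  -0.6]]
```

Run:
```python
from h import *
n=lambda q:np.array(q)/np.linalg.norm(q)
T={"w0":(np.array([.46993,.15072,.44973]),n([1,.00074,-.00022,.00014])),"w2":(np.array([.45539,-.0166,.30139]),n([.99818,.06032,.00067,.00043]))}
W=lambda w,ps,ms:[(w,p,m) for p,m in zip(ps,ms)]
m=[(.108,.108,.07),(.108,-.108,.07),(-.108,-.108,.07),(-.108,.108,.07),(-.108,0,.07)]
print("tray",*fit(W("w0",[(220,98),(432,120),(402,328),(207,301),(300,314)],m)+W("w2",[(252,76),(174,348),(70,312)],[(.108,-.108,0),m[2],m[4]]),[.49,.24,-.1],T))
SC=(.5353,-.0042,.1361)
p,q=tool(tf(SC,(.047,0,.004))[0],SC[2],0)
arm.movep(up(p,.1),q); arm.line_to(p,.12); arm.move_gripper(0,110); print(arm.read_opening(),arm.read_ft_force())
arm.line_to(up(p,.12),.1); arm.pause(.2); print(arm.read_ft_force(),arm.read_wrist_torque())
shot("wrist","g1"); print(arm.read_time())
```

```text
tray [ 0.49514382  0.24088368 -0.12841028] [[-1.3 -1.1]
 [ 0.8 -3.3]
 [ 0.9  0.6]
 [-1.9  0.6]
 [-0.1  0.9]
 [ 1.1 -0.9]
 [-0.1  0.6]
 [-2.2  0.7]]
0.23769531097664154 [-1.50260228  1.07607245  5.95052597]
[ 0.10970289 -0.01439787 -3.18903373] [-0.03987937  0.07952652 -0.02844297]
g1 T [[np.float64(0.45587), np.float64(-0.01509), np.float64(0.25064)], [np.float64(0.99769), np.float64(0.06788), np.float64(-0.00044), np.float64(5e-05)]] s 1.5625
18.7333
```

View pics/g1.png

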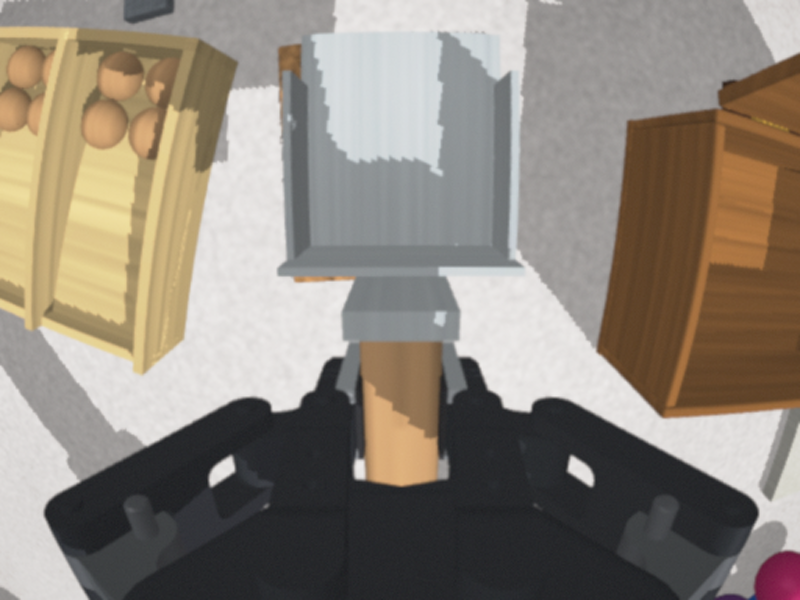

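The scoop is held well: lip at (302..500, 34), rear wall top at (278..523, 270). I'll calibrate the scoop in the hand from these pixels.

Run:
```python
from h import *
obs=np.array([(302,35),(500,33),(278,273),(523,268),(285,72),(518,70)])*.64
M=np.array([(.047,.042,.002),(.047,-.042,.002),(-.0475,.042,.048),(-.0475,-.042,.048),(.0245,.042,.034),(.0245,-.042,.034)])
q=np.array([.99769,.06788,-.00044,.00005]);q/=np.linalg.norm(q);p=np.array([.45587,-.01509,.25064])
def f(a):
    gx,gy,dz,yaw,b=a
    R=Rot.from_euler('zy',[yaw,-b]); g=R.apply(M-[gx,gy,.075+dz])  # scoop coords -> level frame at grasp
    Rt=Rot.from_quat(q); Rsn=Rt*Rot.from_matrix(np.diag([1.,-1,-1]))
    X=p+G*Rt.apply([0,0,1])+Rsn.apply(g)
    return (proj("wrist",X,(p,q))-obs).ravel()
r=least_squares(f,[-.08,0,0,0,0]);print(r.x.round(4),r.fun.round(1))
```

```text
[-0.0789  0.0003  0.0044  0.0064  0.0096] [ 0.3 -0.1 -1.2  0.6  1.5 -0.5  0.2  1.9 -0.6 -1.3 -0.5 -0.7]
```

```bash
cat >> h.py <<'E'
TR=[.4949,.2408,-.131]; GX=-.079
def go(L,b,yaw,v=.1): p,q=tool(L,yaw,b,gx=GX); arm.line_to(p,v,ori=q)
def ff(): return np.round(arm.read_ft_force(),1)
def scoop_lane(k,dy=0.,d0=.086,dend=.002):
    y=TR[2]; b=-.2
    c,s=np.cos(y),np.sin(y); loc=lambda F:np.round([F[0]*c+F[1]*s,-F[0]*s+F[1]*c,F[2]],1)
    p,q=tool(lane(k,d0,.09,dy),y,b,gx=GX); arm.movep(p,q)
    go(lane(k,d0,.015,dy),b,y,.1); arm.pause(.2); f0=np.array(arm.read_ft_force())
    h=.015
    while h>-.006:
        h-=.0015; go(lane(k,d0,h,dy),b,y,.03); f=np.array(arm.read_ft_force())-f0
        if f[2]>3: break
    print("floor h",round(h,4),loc(f))
    d=d0
    while d>dend-.006:
        d-=.005; go(lane(k,d,h,dy),b,y,.06); f=np.array(arm.read_ft_force())-f0; fl=loc(f)
        if d<.03 or abs(fl).max()>8: print(round(d,3),fl)
        if fl[2]>14: h+=.001
        if fl[0]<-15: break
    d+=.002
    for b2 in np.linspace(b,.27,9):
        z=.008+(d+.095)*.1768+h+.002+.095*np.sin(b2)
        L=lane(k,d,0,dy); L[2]=z; go(L,b2,y,.05)
    print("tilted",loc(np.array(arm.read_ft_force())-f0))
    arm.pause(.4); go(up(L,.14),.27,y,.12); arm.pause(.3); print(ff(),arm.read_time())
E
python3 - <<'E'
from h import *
scoop_lane(0); shot("wrist","A1")
E
```

```text
floor h -0.0015 [-1.9 -0.8  8.1]
0.046 [-3.3  0.8  8.1]
0.026 [-5.2  1.3 11.2]
0.021 [-5.9  0.3  9.8]
0.016 [-4.5  2.   9.6]
0.011 [-3.5  1.   9.8]
0.006 [-6.   1.1 10.3]
0.001 [-3.7  0.7  9.2]
-0.004 [-12.    0.4  19.1]
tilted [-9.8  0.7  4.4]
[ 0.5  0.5 -2.8] 32.9833
A1 T [[np.float64(0.44875), np.float64(0.29928), np.float64(0.2798)], [np.float64(0.9888), np.float64(-0.06487), np.float64(0.13413), np.float64(0.009)]] s 1.5625
```

View pics/A1.png

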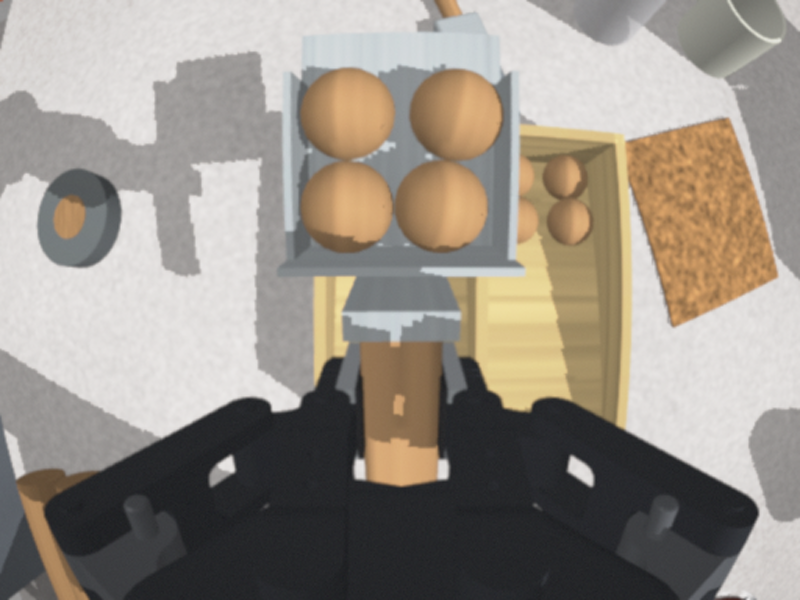

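All four lane‑A balls are in the pan. Carrying them to the chest and pouring.

```bash
cat >> h.py <<'E'
def dump(y0=0.):
    n=.27
    L0=np.array([.53,.03,.21]); go(L0,n,0.,.2)
    c=lambda x,z:tf(CH,(x,y0,z))[0]
    go(c(-.03,.21),n,CH[2],.2); arm.pause(.2); go(c(-.03,.13),.15,CH[2],.1)
    for b,z in ((.05,.115),(-.05,.105),(-.12,.1),(-.18,.1),(-.25,.1),(-.35,.1),(-.5,.1),(-.65,.1)):
        go(c(-.03,z),b,CH[2],.05)
    arm.pause(.4)
def back():
    c=lambda x,z:tf(CH,(x,0,z))[0]
    go(c(-.03,.2),-.3,CH[2],.2); print(ff(),arm.read_time())
E
python3 - <<'E'
from h import *
dump(); back(); shot("wrist","D1")
E
```

```text
[ 1.1  0.6 -2.8] 42.2333
D1 T [[np.float64(0.39428), np.float64(-0.29865), np.float64(0.35774)], [np.float64(0.98812), np.float64(0.03568), np.float64(-0.1494), np.float64(0.00436)]] s 1.5625
```

View pics/D1.png

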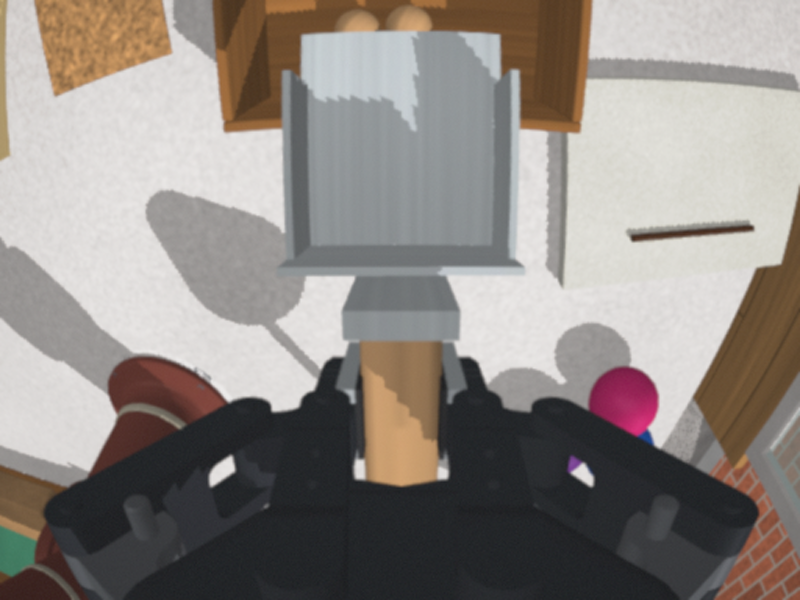

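The pan is empty and the balls are in the chest. Next is lane B.

Run:
```python
from h import *
go(np.array([.53,.03,.21]),0,0.,.25)
scoop_lane(1); shot("wrist","B1")
```

```text
floor h -0.0015 [-3.   0.2  8.2]
0.081 [-2.5 -0.9  8.3]
0.071 [-2.6 -0.8  9.2]
0.066 [-2.9 -1.4  9.2]
0.061 [-3.2  0.2 10.2]
0.056 [-4.5 -1.5  9.2]
0.051 [-3.9 -1.   8.7]
0.046 [-2.6 -0.3  8.7]
0.041 [-2.9 -0.8  9.5]
0.036 [-3.  -2.2  8.6]
0.026 [-6.4 -1.2 13.1]
0.021 [-4.8 -1.9 10.8]
0.016 [-5.2 -1.5 10.7]
0.011 [-4.  -0.6  9.7]
0.006 [-4.8 -0.7 10.9]
0.001 [-4.3 -0.8 10.2]
-0.004 [-13.7  -0.1  22.8]
tilted [-13.1  -1.3  12. ]
[-0.3 -0.5 -1.7] 57.5583
B1 T [[np.float64(0.43518), np.float64(0.19617), np.float64(0.27985)], [np.float64(0.98879), np.float64(-0.06491), np.float64(0.13415), np.float64(0.00899)]] s 1.5625
```

View pics/B1.png

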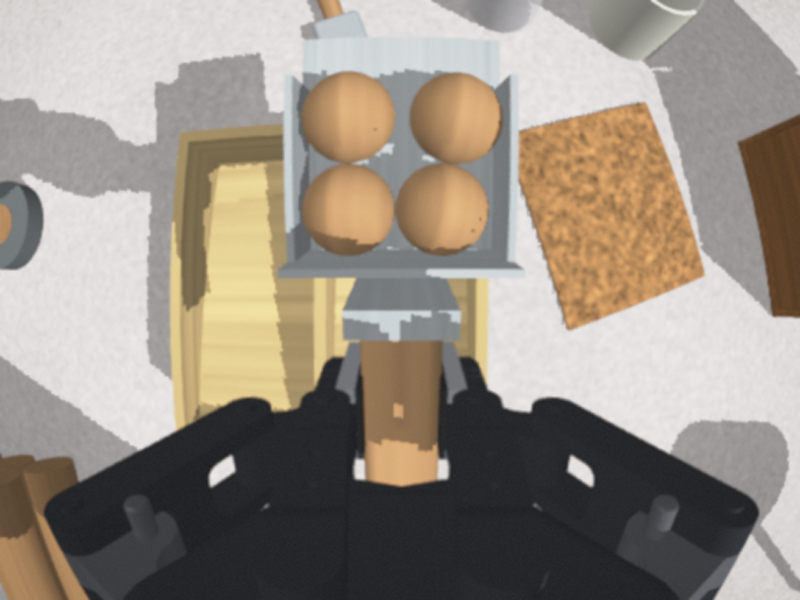

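All four lane‑B balls are in the pan, with the scoop very slightly pitched in the grip. I'll pour, check the chest, then set the scoop on the mat.

Run:
```python
from h import *
dump(); back()
go(np.array([.53,.0,.21]),0.03,MAT[2],.25)
c=lambda z:tf(MAT,(.047,0,z))[0]
go(c(.1),.03,MAT[2],.2); go(c(.012),.03,MAT[2],.1); arm.pause(.2); f0=arm.read_ft_force()[2]
z=.012
while z>-.002:
    z-=.0015; go(c(z),.03,MAT[2],.03)
    if arm.read_ft_force()[2]-f0>2.5: break
print("z",z,ff()); arm.move_gripper(1.0); arm.pause(.3)
p=np.array(arm.read_tool_pos()); arm.line_to(up(p,.17),.12); arm.pause(.3); shot("wrist","M1"); print(arm.read_time())
arm.movep(up(knob(1.74),G+.1),down(CH[2])); shot("scene","s2",crop=(60,20,370,300))
```

```text
[ 0.3  0.4 -2.4] 66.3
z 0.0075000000000000015 [-1.5  0.1  4.9]
M1 T [[np.float64(0.44772), np.float64(-0.01458), np.float64(0.30047)], [np.float64(0.9957), np.float64(0.09144), np.float64(0.01472), np.float64(-0.00131)]] s 1.5625
73.15
s2 T [[np.float64(0.63701), np.float64(-0.28133), np.float64(0.47174)], [np.float64(0.99936), np.float64(0.03589), np.float64(-1e-05), np.float64(-0.00062)]] s 2.0
```

View pics/M1.png

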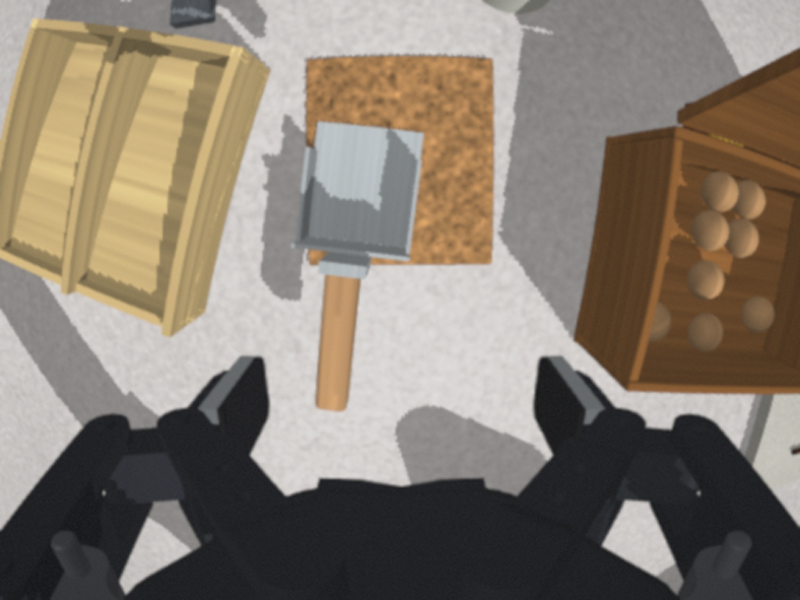

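View pics/s2.png

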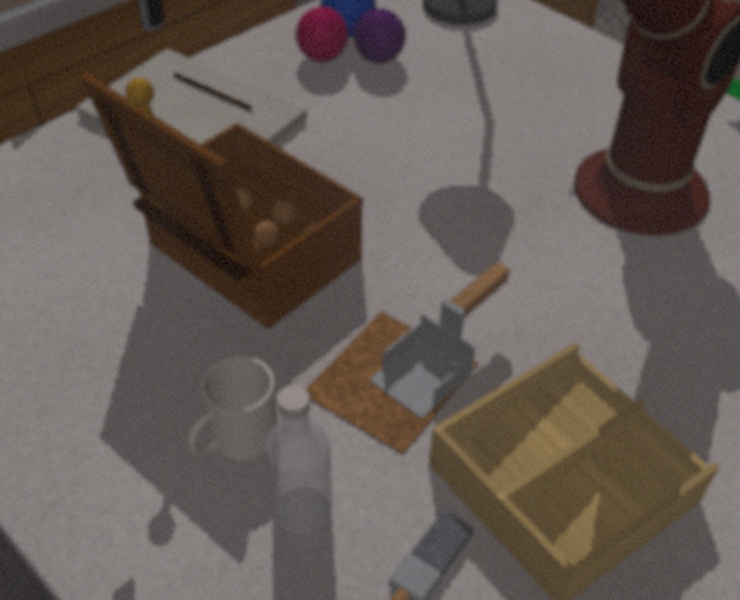

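All 8 balls lie in the chest and the tray is empty. The scoop has been knocked about 40 mm off centre: in M1 its lip is at (317,122)–(424,131) and its handle end at (331,409). I'll regrip it and reset it.

Run:
```python
from h import *
n=lambda q:np.array(q)/np.linalg.norm(q)
T={"w":(np.array([.44772,-.01458,.30047]),n([.9957,.09144,.01472,-.00131]))}
s=[(.047,.042,.006),(.047,-.042,.006),(-.152,0,.091),(-.0475,.042,.052),(-.0475,-.042,.052)]
m=[(.085,.075,.004),(.085,-.075,.004),(-.085,-.075,.004)]
W=lambda ps,ms:[("w",p,m) for p,m in zip(ps,ms)]
S,r=fit(W([(317,122),(424,131),(331,408),(298,245),(410,258)],s),[.53,.03,.1],T); print("scoop",S,r.tolist())
M,r=fit(W([(306,60),(492,58),(492,264)],m),[.53,0,.18],T); print("mat",M,r.tolist())
assert abs(r).max()<4
p,q=tool(tf(S,(.047,0,.004))[0],S[2],0)
arm.movep(up(p,.12),q); arm.line_to(p,.12); arm.move_gripper(0,110); print(arm.read_opening(),ff())
arm.line_to(up(p,.05),.1); arm.pause(.2); f0=arm.read_ft_force()[2]; print(f0)
def g2(z,v): P,Q=tool(tf(MAT,(.047,0,z))[0],MAT[2],0); arm.line_to(P,v,ori=Q)
g2(.054,.1); g2(.012,.08); arm.pause(.2); f0=arm.read_ft_force()[2]; z=.012
while z>0:
    z-=.0015; g2(z,.03)
    if arm.read_ft_force()[2]-f0>2.5: break
print("z",z,ff()); arm.move_gripper(1.0); arm.pause(.3)
p=np.array(arm.read_tool_pos()); arm.line_to(up(p,.17),.12); arm.pause(.3); shot("wrist","M2"); print(arm.read_time())
```

```text
scoop [0.50458798 0.02586459 0.06413211] [[0.4, -1.4], [-0.1, -0.2], [0.4, 1.9], [-3.6, -0.1], [0.3, 0.2]]
mat [0.52831668 0.00140078 0.19322627] [[-0.7, -0.4], [0.3, -0.3], [0.3, 0.7]]
0.2395324116992631 [-0.7  0.9  5. ]
-2.0925347780830337
z 0.0030000000000000022 [-3.   1.3 11.8]
M2 T [[np.float64(0.45041), np.float64(-0.01409), np.float64(0.29979)], [np.float64(0.99581), np.float64(0.09145), np.float64(-0.00022), np.float64(5e-05)]] s 1.5625
84.5917
```

View pics/M2.png

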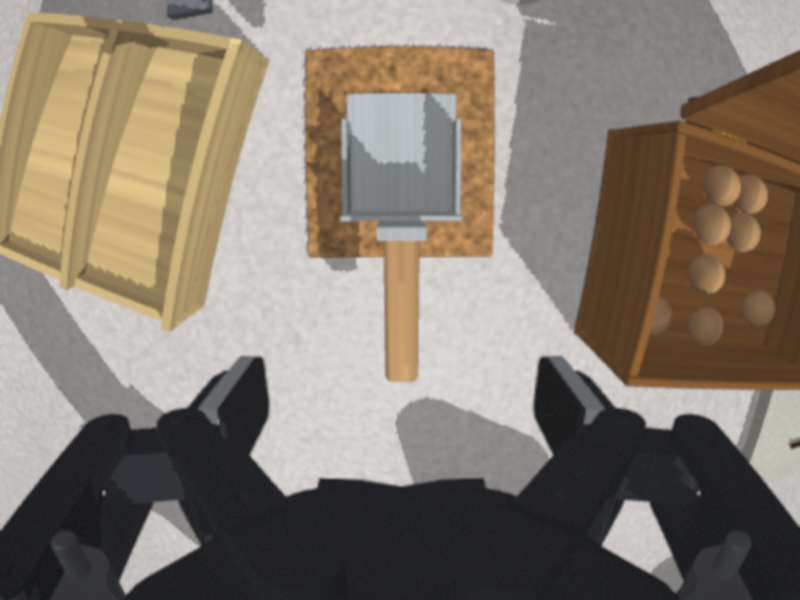

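The scoop now stands centred on the mat. Closing the lid.

Run:
```python
from h import *
q=down(CH[2])
arm.movep(up(knob(1.75),G+.1),q); arm.line_to(up(knob(1.75),G),.12)
arm.move_gripper(0,30); print(arm.read_opening(),ff())
for t in np.linspace(1.75,0,16)[1:]:
    arm.line_to(up(knob(t),G),.12); print(round(t,2),ff(),round(arm.read_opening(),2))
arm.line_to(up(knob(0),G-.002),.03); print(ff())
arm.move_gripper(1.0); arm.pause(.2); arm.line_to(up(knob(0),G+.2),.15); arm.pause(.5)
print(ff(),arm.read_time()); shot("side","end",crop=(130,60,280,240))
```

```text
0.33062647675687057 [-1.9  3.3  4. ]
1.63 [1.8 4.4 3.4] 0.33
1.52 [0.3 5.  4.2] 0.33
1.4 [0.2 6.  5.3] 0.33
1.28 [-0.4  6.   4.1] 0.33
1.17 [-1.9  5.1  3.1] 0.33
1.05 [-0.8  5.3  2.4] 0.33
0.93 [-1.3  5.5  0.9] 0.33
0.82 [-1.4  6.   0.5] 0.33
0.7 [-1.1  6.4 -0.6] 0.33
0.58 [ 1.   7.  -1.8] 0.33
0.47 [ 0.7  6.5 -1.1] 0.33
0.35 [-0.2  8.3 -0.8] 0.33
0.23 [ 0.2  7.  -0.6] 0.33
0.12 [-0.1  7.7  0.2] 0.33
0.0 [-0.4  6.7 -1.3] 0.33
[-1.8  8.3  2.7]
[-0.1  0.4  0.8] 95.9333
end T [[np.float64(0.38221), np.float64(-0.3004), np.float64(0.36694)], [np.float64(0.99939), np.float64(0.03505), np.float64(-7e-05), np.float64(-2e-05)]] s 2.5
```

View pics/end.png

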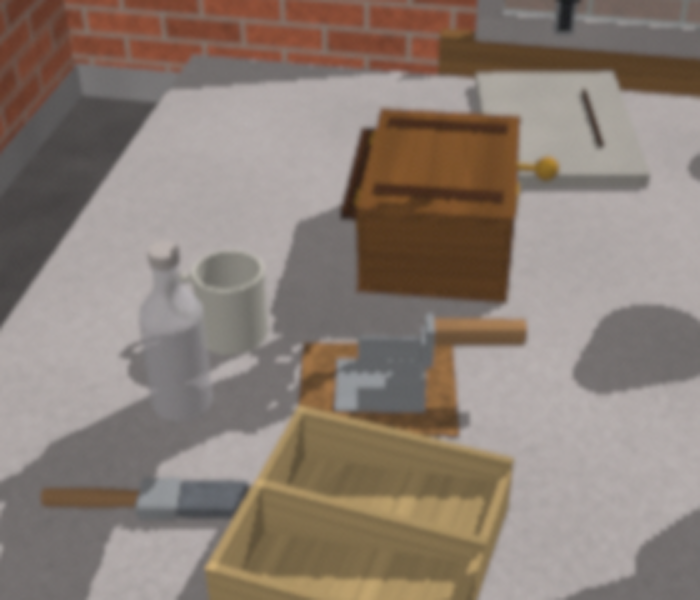

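The lid is shut with the knob at (546,168), the scoop stands on the mat, the tray is empty and the bystanders have not moved.

```bash
python3 -c "
from station import ticket
print(ticket.finish_job())"
```

```text
the job is handed in; nothing more can be done
None
```

The job is handed in at about 96 s of the 210 s allowed: all 8 balls are in the chest, the lid was lowered by the knob and is shut, and the scoop is back on the middle of its mat after I reset it once because it was found off-centre. No verdict was returned.

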